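# Unclip the spin tester's flat battery pack and click it into the charger

### The job

The spin tester's battery pack is flat: press in the sprung snap tab on the side of the pack and, keeping it pressed, lift the pack straight up out of the tester. Then lower it into the empty well of the desk charger, tab on the latch side, and press it down on top, close to the tab, until it clicks fully home, and leave it there. Go by feel, for the moulded catches break easily: do not tug or shove the latched pack with more than 30 N, nor press on its top with more than 25 N, and leave the cushions, nut driver and funnel where they are.

Things in the scene. Friction and masses are not known exactly. Their poses are not given: they have to be found in the camera images.
- pack_grip (a point): Pinch point of the loose dark battery pack (0.3 kg; foot 62 mm along its x, 50 mm along y; 84 mm tall), 70 mm above its underside. z up, snap tab on the -y side: the tab's ribbed thumb pad (24 mm wide, 60 to 82 mm above the underside) faces -y 28 mm from the point, the flat back +y at 27.5 mm: 55.5 mm to pinch. The foot's middle lies 2.5 mm to +y of the point.
- pack_top (a point): Point on the pack's flat top, 14 mm above and 3.5 mm to -y of the pinch point, the good spot to press it home (the top reaches from 5 mm on the -y side of this point to 29 mm on the +y side, 29 mm either way along x). 7 to 12 N here makes the click; pressing far from the tab side needs more.
- pack_tab (a joint): Snap tab of the pack, a springy blade hinged near the underside, rad: 0 sprung out, grows as its thumb pad is pressed towards the pack, stop at 0.125 (8 mm at the pad). Its hook clears the ledge in the well at 0.05 to 0.09. Takes 2.5 N, 4.5 N at the stop. The hook is ramped below: a pack pushed down with the tab left alone snaps in, the hook springing out under the ledge.
- tester: Teal plastic spin tester, fixed. Origin on the bench under the middle of its battery well, z up. Housing x -165 to 45 mm, y -48 to 48 mm, well rim at 50 mm; motor turret with a bearing at x -115 mm, 86 mm high. The pack, latched with 1 mm of play, has the tester's axes and its pinch point at (0, -2.5, 80) mm, and is pushed up against the ledge by 4 N of sprung contacts.
- charger: Grey desk charger, fixed. Origin on the bench under the middle of its well, z up. Shell x -86 to 58, y -60 to 60 mm, 46 mm high. The well is a darker insert wedged in it at an unmeasured height: rim 54 to 66 mm above the bench. Mouth 64 x 52 mm, 3 mm bevel, 42 mm deep, rigid floor, ledge at -y. Pack home: axes as the charger's, pinch point at x 0, y -2.5 mm, 84 to 96 mm up.
- charger_blades (a joint): Sprung brass contact blades in the floor of the charger's well: how far they are pressed down, in m. 0 free, 0.004 to 0.005 with the pack clicked home (underside 1 to 2 mm above the floor), 0.006 with the pack on the rigid floor. They push up with 2 N when free, 4 N at home, 5 N at the floor; a pack let go without the click stays some mm higher, its tab not fully sprung out.
- cushion_a: Tan urethane truck cushion (straight barrel), 33 mm across, 16 mm high, loose bystander. Origin under its middle.
- cushion_b: Tan urethane truck cushion (cone), 33 mm across the foot, 16 mm high, loose bystander. Origin under its middle.
- nut_driver: Chrome nut driver with a dark handle, 220 mm long, 25 mm thick, lying along its own x (handle to -x), loose bystander. Origin on the bench under its middle part.
- funnel: Frosted glass funnel standing on its mouth, 90 mm across, 90 mm high, loose bystander. Origin under its middle.
Mind the look-alikes: they are no part of the job. Several things have the shape of the charger; the one meant has the colours described above.

How it is judged:
By the outcome, as a careful person would: the job done as asked, in the order asked, and still so for the second after the job is handed in, with the robot touching nothing.
It also fails if it takes over 54 s, if anything falls off the work surface, if the arm or the gripper's body presses on something with over 40 N, if the wrist force passes 120 N, or if a joint passes its speed limit or range.

### The arm

A 6-joint arm with a two-finger parallel gripper is mounted at the origin on the work surface. World frame = base frame: x ahead of the robot, y to its left, z up, the work surface at z = 0. Lengths are in m, angles in degrees, forces in N, time in s.
With the tool pointing down it reaches from about 0.3 to 0.75 m from the base axis. Payload 8.5 kg.
Tool frame: the origin (TCP) lies at the very end of the fingers, on their centre line; the grasp point (between the pads) lies 19 mm behind it (env.pinch_z is the distance from the TCP to the grasp point, in m); z points along the fingers, y is the line along which they close (so a half turn about z gives the same grasp; the last joint's range is limited). The gripper opens to 85 mm and grips with 20 to 120 N. Pads are 22 mm wide; open, the fingers measure 114 mm over their backs; the gripper's body (76 mm by 85 mm) begins 54 mm behind the grasp point. The pads swing forward as they close: fully open they stand 13 mm farther back than shut.
Start: joints at [63.123, 21.807, 74.336, -0, 83.858, -12.336], TCP at [0.138, 0.532, 0.231] pointing down, gripper open.
Joint ranges: [-178.18, 178.18], [-50.72, 133.34], [12.68, 142.11], [-81.47, 261.47], [9.98, 163.14], [-165.26, 165.26]. Speed limits (degrees/s): [136.94, 136.94, 180, 180, 180, 180].

### API

Orientations are given as a 3x3 rotation matrix whose columns are the frame's x, y, z axes.
In Python, from rig import env, viewer gives the robot as it stands.
- The arm moves only by the tool drive_tool, never from a script. Its argument "series" is a list of rows, each a list of 3 entries, a list of its own where there are three numbers: the shift along the tool's x, y, z in m, then the turn about the tool's z in degrees, then the finger opening in m, from 0 to 0.0854. A call has 1 to 20 rows; each row is the pose to reach, as a shift and turn from the pose commanded when the call began, along the tool's axes at that moment; what a row does not reach only later rows make up. A row lasts 1/10 s, in which the tool goes at most 50 mm and 8.59 degrees, less where a joint would pass 70% of its speed; a pose out of reach is approached as far as the arm can. A call with a gripper value outside its range is refused whole. The fingers move at their own pace and stop on an object; "newtons" is the grip in N (left out, the last holds). Time passes only in rows, so rows that repeat a pose let the fingers close. It gives the time, the measured TCP pose, the force, the opening and the grip force at its end, in the units of the state.
- env.observe(): the state, without advancing time (a new reading comes with each control period).
- viewer.get_image(name): name is "side" or "top"; returns a dict with "img" (480x640x3 uint8, red, green, blue), "depth" (480x640 float32, m along the optical axis (not along the pixel's ray), 0 where there is no reading), "camera_matrix" (3x3 intrinsics, pixels), "rvec" (rotation vector, rad) and "tvec" (3), from world to camera coordinates, as OpenCV has them. Camera axes: x right, y down, z forward; pixel columns grow to the right and rows downward; lengths in m; the calibration is good to about 2 mm. A picture is of the moment at which its call begins.
- env.close_job(): hands the job in; it is judged then, once.
The state is a dict: "time_s": time; "q": joint angles; "qvel": joint speeds; "joint_efforts": joint torques, N m; "position": TCP position; "tool_rot": TCP orientation; "ft_force": force on the tool from outside, world axes, zero at the start; "wrist_torque": the same for the moment, N m; "grip_width": finger opening in m; "gripper_force": force on a finger pad.
Only numpy, scipy, OpenCV 4.12 (cv2) and the standard library are available. Lean on these libraries where they do the work, as an engineer would, in place of code of your own. Each camera call takes 0.05 s, during which the arm holds its last target. There are 200 camera calls.

## Working session

There is one attempt and no reset: what is moved stays moved. The work goes in short steps, Python scripts to look and compute and a tool call to move; the robot and the scene stay as the last step left them, time stands still between calls to the robot, and variables do not carry over. Pictures are saved under pics/ and viewed, at most 10 in all, crops included, and the job is handed in when it is done.

Besides the shell and the picture viewer there is one more tool, called after "Call:" in YAML: its name, and indented under it one key for each argument. drive_tool: Moves the arm, as the interface text tells. Its arguments: {"type":"object","properties":{"series":{"type":"array"},"newtons":{"type":"number"}},"required":["series"]}

```bash
mkdir -p pics; ls; cat > h.py <<'E'
import numpy as np, cv2, pickle
from rig import env, viewer
def grab(n,tag):
    d=viewer.get_image(n); pickle.dump(d,open(f'{tag}.pkl','wb'))
    cv2.imwrite(f'pics/{tag}.png',cv2.cvtColor(d['img'],cv2.COLOR_RGB2BGR)); return d
def load(tag): return pickle.load(open(f'{tag}.pkl','rb'))
def cloud(d):
    K=d['camera_matrix'];R=cv2.Rodrigues(np.array(d['rvec'],float))[0];t=np.array(d['tvec'],float).ravel()
    v,u=np.mgrid[:480,:640];z=d['depth'].astype(float)
    P=np.stack([(u-K[0,2])/K[0,0]*z,(v-K[1,2])/K[1,1]*z,z],-1)
    return (P-t)@R
E
python3 - <<'E'
from h import *
np.set_printoptions(precision=4,suppress=True)
for n in('top','side'):
    d=grab(n,n+'0'); R=cv2.Rodrigues(np.array(d['rvec'],float))[0]; print(n,-R.T@np.array(d['tvec']).ravel(),d['camera_matrix'][0,0])
print(env.observe(), env.pinch_z)
E
```

```text
pics
top [ 0.3569 -0.0221  1.5835] 568.3437146696406
side [ 0.2628 -0.9596  1.0853] 612.1211078779993
{'time_s': 0.1, 'q': array([ 63.1221,  21.8393,  74.3798,   0.0003,  83.8576, -12.3362]), 'qvel': array([ 0.0576, -0.0621, -0.2184, -0.0277,  0.1158,  0.0098]), 'joint_efforts': array([  0.003 , -44.9228, -23.166 ,  -0.0002,   0.0036,  -0.    ]), 'position': array([0.138 , 0.5321, 0.2308]), 'tool_rot': array([[-0.968 ,  0.2511, -0.0006],
       [ 0.2511,  0.968 , -0.0012],
       [ 0.0003, -0.0013, -1.    ]]), 'ft_force': array([-0.3616,  0.057 ,  0.5976]), 'wrist_torque': array([ 0.0434, -0.0212, -0.0381]), 'gripper_force': 0.0, 'grip_width': 0.0855236093502364} 0.0187
```

View pics/top0.png

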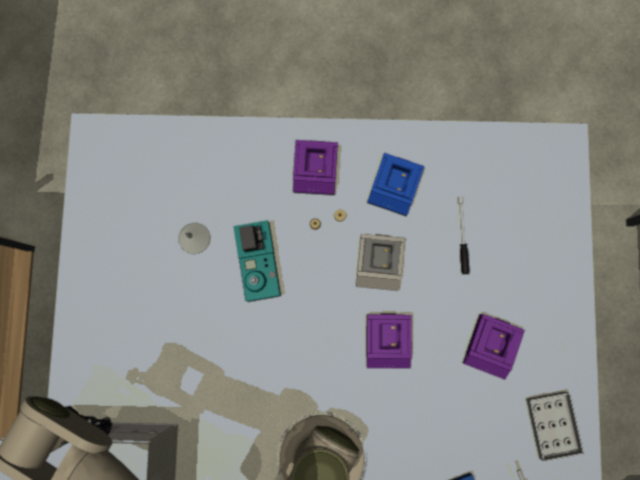

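View pics/side0.png

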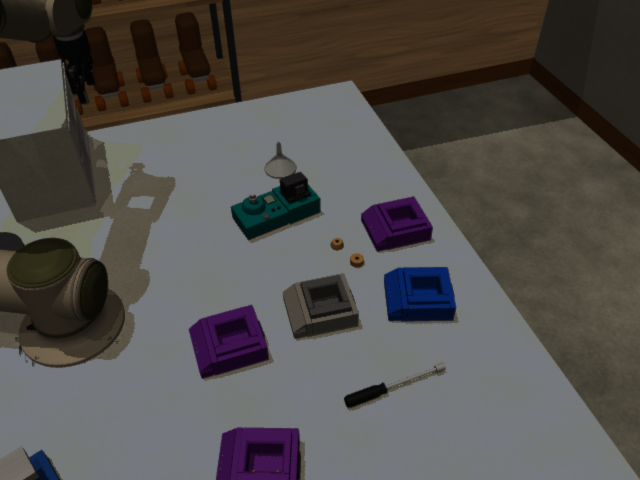

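```bash
cat > m.py <<'E'
from h import *
np.set_printoptions(precision=4,suppress=True)
d=load('top0');P=cloud(d);im=d['img']
a=cv2.cvtColor(cv2.resize(im[210:310,215:295],None,fx=5,fy=5,interpolation=cv2.INTER_CUBIC),cv2.COLOR_RGB2BGR)
b=cv2.cvtColor(cv2.resize(im[222:302,340:420],None,fx=5,fy=5,interpolation=cv2.INTER_CUBIC),cv2.COLOR_RGB2BGR)
b=cv2.copyMakeBorder(b,0,100,0,0,cv2.BORDER_CONSTANT)
cv2.imwrite('pics/crop1.png',np.hstack([a,b]))
print('bench z',np.median(P[350:380,440:460,2]))
for nm,(u0,u1,v0,v1) in dict(tester=(225,292,212,308),charger=(350,410,228,296)).items():
    Q=P[v0:v1,u0:u1].reshape(-1,3)
    h,e=np.histogram(Q[:,2],np.arange(-.0025,.13,.005)); print(nm,[(round(float(x)+.0025,3),int(n)) for x,n in zip(e,h) if n>4])
    for lo in (.012,.035):
        q=Q[Q[:,2]>lo]; print(lo,cv2.minAreaRect(q[:,:2].astype(np.float32)*1000))
q=P[212:308,225:292].reshape(-1,3); q=q[q[:,2]>.085]; print('pack',q[:,2].max(),np.median(q[:,2]),cv2.minAreaRect(q[:,:2].astype(np.float32)*1000))
for nm in('top0','side0'):
    d=load(nm);P=cloud(d);hsv=cv2.cvtColor(d['img'],cv2.COLOR_RGB2HSV)
    m=(abs(hsv[...,0].astype(int)-88)<12)&(hsv[...,1]>120)&(hsv[...,2]>40)&(P[...,2]>.04)&(P[...,2]<.056)
    m=cv2.morphologyEx(m.astype(np.uint8),cv2.MORPH_OPEN,np.ones((2,2)))>0
    q=P[m];print(nm,len(q),cv2.minAreaRect(q[:,:2].astype(np.float32)*1000))
E
python3 m.py
```

```text
bench z -0.0003329372905552136
tester [(0.0, 1754), (0.005, 681), (0.01, 63), (0.015, 18), (0.02, 19), (0.025, 12), (0.03, 21), (0.035, 34), (0.04, 248), (0.045, 805), (0.05, 658), (0.055, 196), (0.06, 159), (0.065, 147), (0.07, 31), (0.075, 14), (0.08, 50), (0.085, 61), (0.09, 159), (0.095, 140), (0.1, 22)]
0.012 ((481.18878173828125, 158.5804443359375), (406.3670654296875, 165.0687713623047), 33.37428665161133)
0.035 ((464.3186950683594, 147.76931762695312), (366.73175048828125, 164.60595703125), 33.52543258666992)
charger [(0.0, 871), (0.005, 325), (0.01, 105), (0.015, 218), (0.02, 134), (0.025, 95), (0.03, 113), (0.035, 117), (0.04, 260), (0.045, 422), (0.05, 261), (0.055, 368), (0.06, 264), (0.065, 26)]
0.012 ((477.074462890625, -134.86685180664062), (146.07290649414062, 295.4110412597656), 73.13333129882812)
0.035 ((471.06512451171875, -130.4396514892578), (141.0865936279297, 281.3404846191406), 73.13333129882812)
pack 1.5834662620961035 0.09240326482323132 ((462.5506591796875, 126.41218566894531), (351.7497863769531, 95.66182708740234), 39.364501953125)
top0 1362 ((461.6997375488281, 144.7867431640625), (360.5096740722656, 159.3085479736328), 34.03781509399414)
side0 878 ((351.3486633300781, -343.96044921875), (1224.5224609375, 218.6636962890625), 71.69119262695312)
```

View pics/crop1.png

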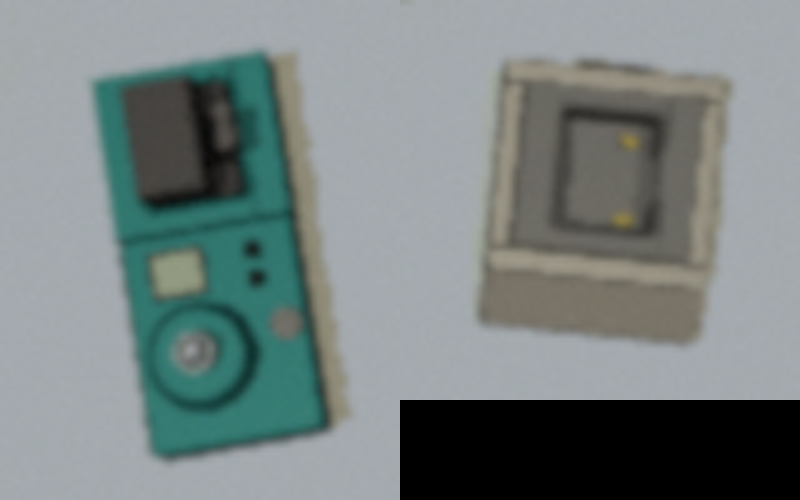

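```bash
cat > c.py <<'E'
from h import *
A={}
for n in('top','side'):
    L=[viewer.get_image(n) for _ in range(4)]
    d=L[0]; d['img']=np.mean([x['img'] for x in L],0).astype(np.uint8); D=np.array([x['depth'] for x in L]); D[D==0]=np.nan
    d['depth']=np.nan_to_num(np.nanmedian(D,0)); pickle.dump(d,open(n+'1.pkl','wb')); A[n]=d
def crop(n,u,v,w,h,f):
    M=np.float32([[f,0,-u*f],[0,f,-v*f]])
    o=cv2.warpAffine(A[n]['img'],M,(w*f,h*f),flags=cv2.INTER_CUBIC)
    o=cv2.convertScaleAbs(o,alpha=1.3)
    for k in range(0,w,10): cv2.putText(o,str(u+k),(k*f,8),0,.3,(255,0,0)); cv2.line(o,(k*f,8),(k*f,14),(255,0,0))
    for k in range(0,h,10): cv2.putText(o,str(v+k),(0,k*f+4),0,.3,(255,0,0)); cv2.line(o,(20,k*f),(26,k*f),(255,0,0))
    return o[...,::-1]
cv2.imwrite('pics/c1.png',np.hstack([crop('top',350,226,60,74,8),np.zeros((592,1,3),np.uint8)]))
cv2.imwrite('pics/c2.png',crop('side',280,268,80,70,10)[:600])
cv2.imwrite('pics/c3.png',crop('top',230,215,60,60,10))
np.set_printoptions(precision=4,suppress=True)
P=cloud(A['top']);
for u,v in((384,240),(366,256),(398,258),(380,272),(381,255),(361,258),(402,258),(251,242),(246,235),(240,270),(262,220),(265,240)): print(u,v,P[v,u])
E
python3 c.py
```

```text
384 240 [ 0.5846 -0.1576  0.0566]
366 256 [ 0.5402 -0.1094  0.0534]
398 258 [ 0.5362 -0.1958  0.0566]
380 272 [ 0.4972 -0.1475  0.0571]
381 255 [ 0.5481 -0.153   0.0183]
361 258 [ 0.5357 -0.0965  0.0429]
402 258 [ 0.5384 -0.2087  0.0396]
251 242 [0.5665 0.1977 0.0942]
246 235 [0.5853 0.212  0.0919]
240 270 [0.4999 0.239  0.0018]
262 220 [ 0.6438  0.1834 -0.0033]
265 240 [0.5791 0.1664 0.0489]
```

View pics/c1.png

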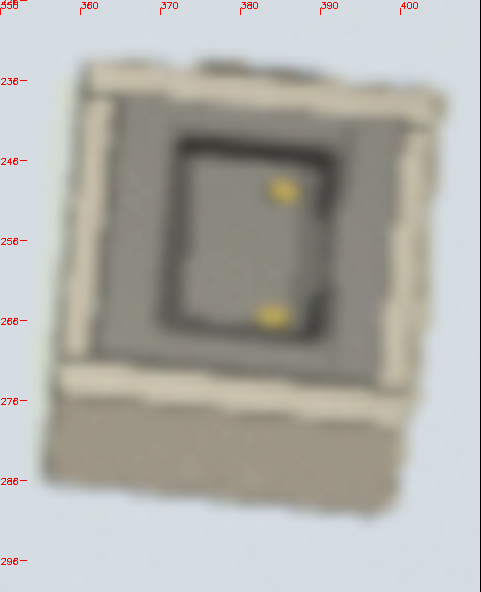

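View pics/c3.png

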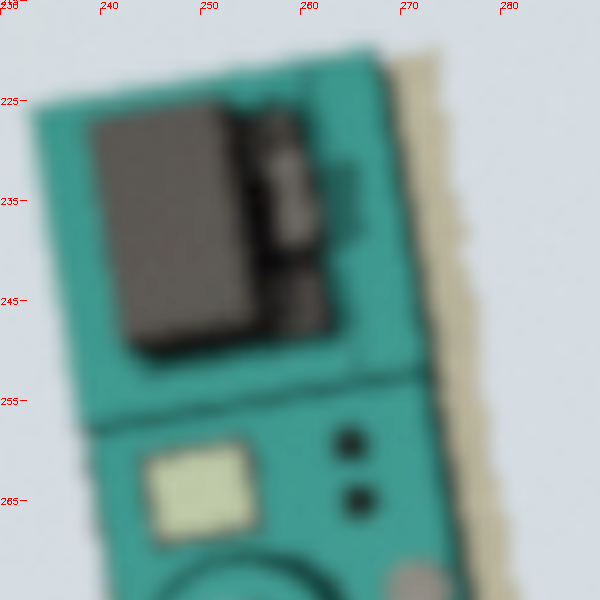

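View pics/c2.png

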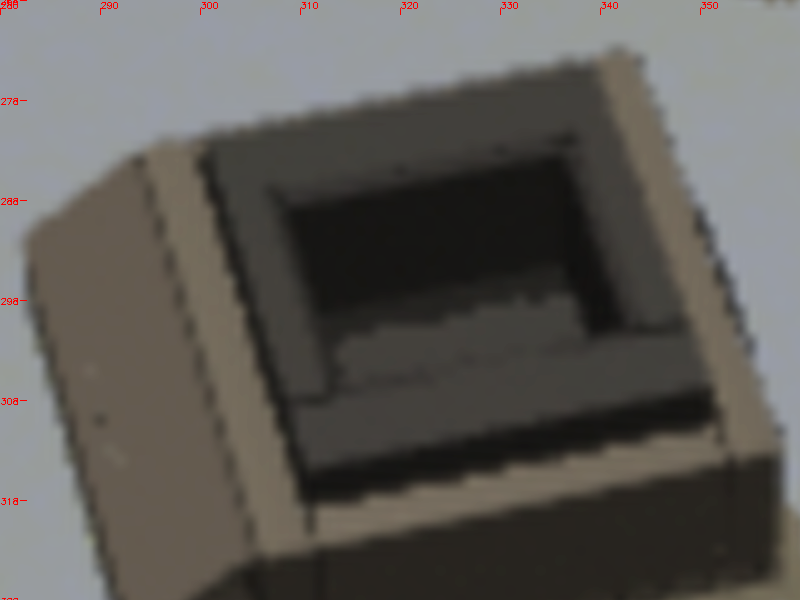

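```bash
cat > fit.py <<'E'
from h import *
from scipy.optimize import least_squares
C={n:load(n+'1') for n in('top','side')}
Rm={n:cv2.Rodrigues(np.array(C[n]['rvec'],float))[0] for n in C}
def ray(n,u,v,z):
    d=C[n];R=Rm[n];c=-R.T@np.array(d['tvec'],float).ravel()
    w=R.T@np.linalg.inv(d['camera_matrix'])@np.array([u,v,1.]);return (c+w*(z-c[2])/w[2])[:2]
def T(X,Y):return('top',350+X/8,226+Y/8)
def S(X,Y):return('side',280+X/10,268+Y/10)
def G(X,Y):return('top',230+X/10,215+Y/10)
def H(X,Y):return('top',215+(X+.5)/5-.5,210+(Y+.5)/5-.5)
def run(feats,x0,nm):
    # feat: pts, axis, value func(p), z func(p)
    def res(p,full=False):
        c,s=np.cos(p[2]),np.sin(p[2]);r=[]
        for pts,ax,val,z in feats:
            for q in pts:
                e=ray(*q,z(p))-p[:2];l=(c*e[0]+s*e[1],-s*e[0]+c*e[1])[ax];r.append((l-val(p))*1000)
        return np.array(r)
    f=least_squares(res,x0,loss='soft_l1');print(nm,np.round(f.x[:2]*1000,1),'yaw',round(np.degrees(f.x[2]),2),np.round(f.x[3:]*1000,1));r=f.fun;k=0
    for i,(pts,ax,*_) in enumerate(feats): print(' ',i,'xy'[ax],pts[0][0],np.round(r[k:k+len(pts)],1));k+=len(pts)
k=lambda v:(lambda p:v)
rim=lambda p:p[3]
sh=k(.046)
def corners4(TL,TR,BR,BL,hx,hy,z): return [([TL,TR],0,hx,z),([BL,BR],0,lambda p:-hx(p),z),([TL,BL],1,hy,z),([TR,BR],1,lambda p:-hy(p),z)]
F=[([T(85,65),T(442,97)],0,k(.058),sh),([T(85,68),T(58,385)],1,k(.060),sh),([T(442,100),T(417,400)],1,k(-.060),sh),
 ([S(625,48),S(780,440)],0,k(.058),sh),([S(260,555),S(778,455)],1,k(-.060),sh)]
F+=corners4(T(175,137),T(340,155),T(325,342),T(160,328),lambda p:.032+p[4],lambda p:.026+p[4],rim)
F+=corners4(T(112,97),T(408,123),T(378,388),T(95,358),lambda p:p[5],lambda p:p[6],rim)
F+=[([S(270,190),S(575,135)],1,k(.029),rim),([S(210,140),S(600,65)],1,lambda p:p[6],rim),([S(305,470),S(712,390)],1,lambda p:-p[6],rim),([S(210,155),S(305,465)],0,lambda p:-p[5],rim)]
run(F,[.54,-.15,0,.058,0,.05,.045],'charger')
F=[([G(38,112),G(372,45)],0,k(.045),k(.05)),([G(38,112),G(80,430),H(155,455)],1,k(.048),k(.05)),([G(375,55),G(435,385),H(326,425)],1,k(-.048),k(.05)),([H(160,458),H(326,428)],0,k(-.165),k(.05))]
run(F,[.57,.19,.15],'tester')
F=[(a,b,c,z) for a,b,c,z in corners4(G(88,122),G(218,100),G(262,318),G(125,335),k(.029),k(.017),k(.094))]
for i in(2,3):
    a,b,c,z=F[i];F[i]=(a,b,k(c(0)+.006),z)
run(F,[.57,.19,.15],'packtop->tester')
E
python3 fit.py
```

```text
charger [ 540.4 -150.7] yaw -4.7 [56.3  1.2 44.4 48.1]
  0 x top [-2.1 -0.6]
  1 y top [ 1.  -0.3]
  2 y top [-1.5 -1.8]
  3 x side [-0.9  0.8]
  4 y side [ 1. -1.]
  5 x top [-0.4 -0.8]
  6 x top [0.6 1.6]
  7 y top [1.6 0.5]
  8 y top [-0.4 -1. ]
  9 x top [-0.2  1.2]
  10 x top [-0.5 -0.8]
  11 y top [3.2 0.4]
  12 y top [-1.4  0.9]
  13 y side [ 1.2 -0.4]
  14 y side [-0.4 -0.9]
  15 y side [ 0.8 -0.2]
  16 x side [1.4 1.4]
tester [582.  199.2] yaw 11.57 []
  0 x top [-1.5  0.4]
  1 y top [-2.1  0.6 -1.1]
  2 y top [ 0.7 -0.3  1.7]
  3 x top [0.4 0.1]
packtop->tester [581.5 202.4] yaw 11.72 []
  0 x top [0.5 0. ]
  1 x top [ 0.4 -1.8]
  2 y top [0.8 0.4]
  3 y top [-0.1 -1.9]
```

Call:
drive_tool:
  series:
    - [[-0.512,-0.209,0.03],-26.1,0.085]
    - [[-0.512,-0.209,0.03],-26.1,0.085]
    - [[-0.512,-0.209,0.03],-26.1,0.085]
    - [[-0.512,-0.209,0.03],-26.1,0.085]
    - [[-0.512,-0.209,0.03],-26.1,0.085]
    - [[-0.512,-0.209,0.03],-26.1,0.085]
    - [[-0.512,-0.209,0.03],-26.1,0.085]
    - [[-0.512,-0.209,0.03],-26.1,0.085]
    - [[-0.512,-0.209,0.03],-26.1,0.085]
    - [[-0.512,-0.209,0.03],-26.1,0.085]
    - [[-0.512,-0.209,0.03],-26.1,0.085]
    - [[-0.512,-0.209,0.03],-26.1,0.085]
    - [[-0.512,-0.209,0.071],-26.1,0.085]
    - [[-0.512,-0.209,0.071],-26.1,0.085]
    - [[-0.512,-0.209,0.071],-26.1,0.085]
    - [[-0.512,-0.209,0.071],-26.1,0.085]
  newtons: 20

```text
time_s: 2.1
position: [0.5815, 0.2021, 0.1622]
tool_rot: [[-0.98, -0.201, 0.003], [-0.201, 0.98, 0.0], [-0.003, -0.0, -1.0]]
ft_force: [-0.4, 0.6, 0.4]
grip_width: 0.0851
gripper_force: 0.0
```

Call:
drive_tool:
  series:
    - [[0,0,0.04],0,0.085]
    - [[0,0,0.075],0,0.085]
    - [[0,0,0.09],0,0.085]
    - [[0,0,0.1],0,0.085]
    - [[0,0,0.103],0,0.085]
    - [[0,0,0.103],0,0.085]
    - [[0,0,0.103],0,0.07]
    - [[0,0,0.103],0,0.064]
    - [[0,0,0.103],0,0.064]
    - [[0,0,0.103],0,0.064]

```text
time_s: 3.1
position: [0.5813, 0.2015, 0.0577]
tool_rot: [[-0.98, -0.2, 0.001], [-0.2, 0.98, 0.0], [-0.001, -0.0, -1.0]]
ft_force: [0.6, 0.1, -0.8]
grip_width: 0.0638
gripper_force: 0.0
```

Call:
drive_tool:
  series:
    - [[0,0,0],0,0.06]
    - [[0,0,0],0,0.06]
    - [[0,0,0],0,0.06]

```text
time_s: 3.4
position: [0.5812, 0.2015, 0.0573]
tool_rot: [[-0.98, -0.2, -0.0], [-0.2, 0.98, -0.0], [0.0, -0.0, -1.0]]
ft_force: [-0.1, -0.6, 0.6]
grip_width: 0.0601
gripper_force: 0.0
```

Call:
drive_tool:
  series:
    - [[0,0,0],0,0.057]
    - [[0,0,0],0,0.057]
    - [[0,0,0],0,0.057]

```text
time_s: 3.7
position: [0.5814, 0.2012, 0.0574]
tool_rot: [[-0.98, -0.2, 0.0], [-0.2, 0.98, -0.0], [-0.0, -0.001, -1.0]]
ft_force: [0.5, -4.4, 0.9]
grip_width: 0.0569
gripper_force: 1.7
```

Call:
drive_tool:
  series:
    - [[0,0.002,0],0,0.055]
    - [[0,0.002,0],0,0.054]
    - [[0,0.002,0],0,0.053]
    - [[0,0.002,0],0,0.053]

```text
time_s: 4.1
position: [0.581, 0.2034, 0.0574]
tool_rot: [[-0.98, -0.2, 0.0], [-0.2, 0.98, -0.0], [-0.0, -0.0, -1.0]]
ft_force: [1.4, -4.0, 1.6]
grip_width: 0.053
gripper_force: 2.2
```

Call:
drive_tool:
  series:
    - [[0,0,0],0,0.051]
    - [[0,0,0],0,0.051]
    - [[0,0,0],0,0.051]

```text
time_s: 4.4
position: [0.5809, 0.2034, 0.0574]
tool_rot: [[-0.98, -0.2, 0.0], [-0.2, 0.98, -0.0], [-0.0, -0.0, -1.0]]
ft_force: [1.9, -4.4, 1.6]
grip_width: 0.051
gripper_force: 2.4
```

Call:
drive_tool:
  series:
    - [[0,0,0],0,0.0495]
    - [[0,0,0],0,0.0495]
    - [[0,0,0],0,0.0495]

```text
time_s: 4.7
position: [0.5808, 0.2037, 0.0574]
tool_rot: [[-0.98, -0.2, 0.0], [-0.2, 0.98, 0.0], [-0.0, 0.0, -1.0]]
ft_force: [0.4, -2.1, 2.7]
grip_width: 0.0493
gripper_force: 4.1
```

Call:
drive_tool:
  series:
    - [[0,0,0],0,0.0485]
    - [[0,0,0],0,0.0485]
    - [[0,0,0],0,0.0485]

```text
time_s: 5.0
position: [0.5808, 0.2037, 0.0574]
tool_rot: [[-0.98, -0.2, 0.0], [-0.2, 0.98, 0.0], [-0.0, 0.0, -1.0]]
ft_force: [-0.5, -1.1, 3.6]
grip_width: 0.0491
gripper_force: 13.7
```

Call:
drive_tool:
  series:
    - [[0,0,0],0,0.04]
    - [[0,0,0],0,0.04]
    - [[0,0,0],0,0.04]
    - [[0,0,-0.001],0,0.04]
    - [[0,0,-0.002],0,0.04]
    - [[0,0,-0.003],0,0.04]
  newtons: 25

```text
time_s: 5.6
position: [0.5805, 0.2035, 0.0599]
tool_rot: [[-0.98, -0.2, -0.001], [-0.2, 0.98, 0.0], [0.001, 0.0, -1.0]]
ft_force: [0.8, 1.0, -0.1]
grip_width: 0.0479
gripper_force: 25.8
```

Call:
drive_tool:
  series:
    - [[0,0,-0.003],0,0.04]
    - [[0,0,-0.006],0,0.04]
    - [[0,0,-0.01],0,0.04]
    - [[0,0,-0.014],0,0.04]

```text
time_s: 6.0
position: [0.5806, 0.2035, 0.0744]
tool_rot: [[-0.98, -0.2, -0.001], [-0.2, 0.98, -0.0], [0.001, 0.0, -1.0]]
ft_force: [-0.6, -0.0, -3.2]
grip_width: 0.0478
gripper_force: 26.4
```

Call:
drive_tool:
  series:
    - [[0,0,-0.01],0,0.04]
    - [[0,0,-0.025],0,0.04]
    - [[0,0,-0.045],0,0.04]
    - [[0,0,-0.07],0,0.04]
    - [[0,0,-0.09],0,0.04]
    - [[0,0,-0.096],0,0.04]
    - [[0,0,-0.096],0,0.04]

```text
time_s: 6.7
position: [0.581, 0.2034, 0.1712]
tool_rot: [[-0.98, -0.2, 0.002], [-0.2, 0.98, 0.0], [-0.002, -0.0, -1.0]]
ft_force: [0.5, -0.5, -2.7]
grip_width: 0.0479
gripper_force: 26.5
```

```bash
python3 - <<'E'
from h import *
d=grab('side','side2'); 
im=cv2.resize(d['img'][120:280,200:400],None,fx=3.5,fy=3.5,interpolation=cv2.INTER_CUBIC)
cv2.imwrite('pics/side2c.png',cv2.convertScaleAbs(im[...,::-1],alpha=1.3)); print(env.observe())
E
```

```text
{'time_s': 6.75, 'q': array([ 8.29592050e+00,  3.10043088e+01,  6.91019927e+01, -5.22158780e-03,
        7.99204280e+01, -9.32613148e+01]), 'qvel': array([ 0.12968321,  1.00742238,  1.20677195,  0.11927902, -0.17806845,
        0.10330106]), 'joint_efforts': array([ 5.39134070e-02, -5.61594522e+01, -2.43775088e+01,  3.46312234e-03,
        4.69482725e-02, -5.77371657e-05]), 'position': array([0.58055584, 0.20337089, 0.17000531]), 'tool_rot': array([[-9.79721753e-01, -2.00362386e-01, -4.48690127e-04],
       [-2.00362335e-01,  9.79721853e-01, -1.56100319e-04],
       [ 4.70868155e-04, -6.30342766e-05, -9.99999887e-01]]), 'ft_force': array([-0.2802152 , -1.15772838, -3.15086691]), 'wrist_torque': array([ 0.00086338,  0.0170881 , -0.01437959]), 'gripper_force': 26.51829482987523, 'grip_width': 0.04794266130647754}
```

View pics/side2c.png

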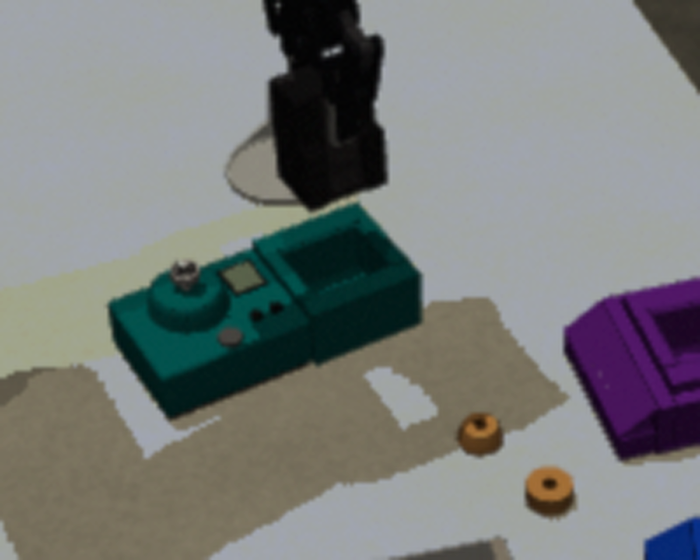

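Call:
drive_tool:
  series:
    - [[0.0111,-0.0338,0],1.6,0.04]
    - [[0.0333,-0.1014,0],5,0.04]
    - [[0.047,-0.143,0],7,0.04]
    - [[0.06,-0.183,0],9,0.04]
    - [[0.073,-0.222,0],11,0.04]
    - [[0.086,-0.262,0],13,0.04]
    - [[0.1,-0.304,0],15,0.04]
    - [[0.107,-0.327,0],16.3,0.04]
    - [[0.111,-0.338,0],16.3,0.04]
    - [[0.111,-0.338,0.03],16.3,0.04]
    - [[0.111,-0.338,0.045],16.3,0.04]
    - [[0.111,-0.338,0.045],16.3,0.04]
    - [[0.111,-0.338,0.045],16.3,0.04]

```text
time_s: 8.05
position: [0.54, -0.1493, 0.1254]
tool_rot: [[-0.997, 0.081, -0.0], [0.081, 0.997, 0.0], [0.0, 0.0, -1.0]]
ft_force: [1.3, 0.3, -3.5]
grip_width: 0.0472
gripper_force: 27.9
```

```bash
python3 - <<'E'
from h import *
d=grab('side','side3'); 
M=np.float32([[6,0,-270*6],[0,6,-230*6]]);im=cv2.warpAffine(d['img'],M,(660,600),flags=cv2.INTER_CUBIC)
cv2.imwrite('pics/side3c.png',cv2.convertScaleAbs(im[...,::-1],alpha=1.6))
E
```

```text
(no output)
```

View pics/side3c.png

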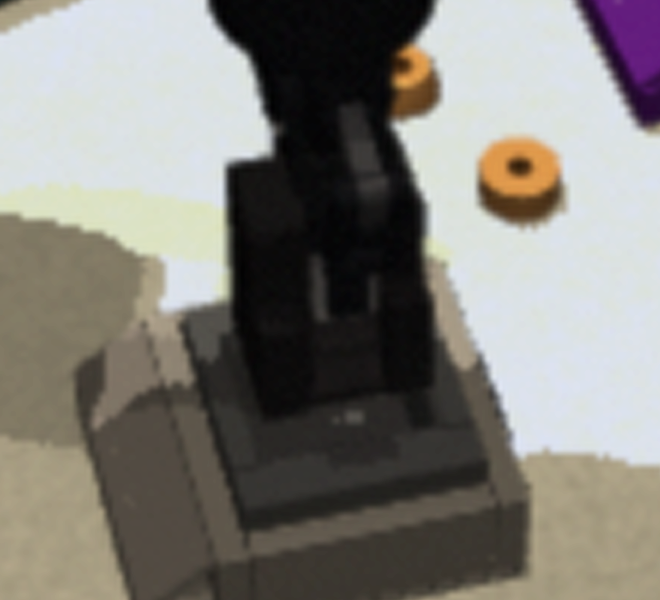

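```bash
python3 - <<'E' 2>/dev/null | tail -3
from fit import *
a,b=ray('side',270+270/6,230+413/6,.0785),ray('side',270+432/6,230+388/6,.0785)
o=np.array([.5397,-.1505]);t=np.radians(-4.7);R=np.array([[np.cos(t),-np.sin(t)],[np.sin(t),np.cos(t)]])
for p in(a,b): print(R.T@(p-o)*1000)
E
```

```text
3 y top [-0.1 -1.9]
[-26.85814396 -24.75263601]
[ 31.54913294 -28.18792225]
```

Call:
drive_tool:
  series:
    - [[0,0,0.01],0,0.04]
    - [[0,0,0.018],0,0.04]
    - [[0,0,0.021],0,0.04]
    - [[0,0,0.022],0,0.04]
    - [[0,0,0.022],0,0.04]

```text
time_s: 8.6
position: [0.5398, -0.15, 0.1033]
tool_rot: [[-0.997, 0.083, -0.0], [0.083, 0.997, 0.0], [0.0, 0.0, -1.0]]
ft_force: [0.2, 0.4, -3.0]
grip_width: 0.0472
gripper_force: 27.9
```

Call:
drive_tool:
  series:
    - [[0,0,0.001],0,0.04]
    - [[0,0,0.002],0,0.04]
    - [[0,0,0.002],0,0.04]

```text
time_s: 8.9
position: [0.5398, -0.1499, 0.1013]
tool_rot: [[-0.997, 0.083, -0.0], [0.083, 0.997, -0.0], [0.0, -0.0, -1.0]]
ft_force: [-0.4, 1.3, -4.2]
grip_width: 0.0471
gripper_force: 27.9
```

Call:
drive_tool:
  series:
    - [[0,0,0.001],0,0.04]
    - [[0,0,0.002],0,0.04]
    - [[0,0,0.002],0,0.04]

```text
time_s: 9.2
position: [0.5397, -0.1499, 0.0992]
tool_rot: [[-0.997, 0.083, -0.0], [0.083, 0.997, 0.0], [0.0, 0.0, -1.0]]
ft_force: [-0.5, -0.3, -4.2]
grip_width: 0.0471
gripper_force: 27.9
```

Call:
drive_tool:
  series:
    - [[0,0,0.001],0,0.04]
    - [[0,0,0.002],0,0.04]
    - [[0,0,0.002],0,0.04]

```text
time_s: 9.5
position: [0.5397, -0.1499, 0.0972]
tool_rot: [[-0.997, 0.083, -0.0], [0.083, 0.997, 0.0], [0.0, 0.0, -1.0]]
ft_force: [-0.4, 0.0, -3.5]
grip_width: 0.0469
gripper_force: 27.9
```

Call:
drive_tool:
  series:
    - [[0,0,0.001],0,0.04]
    - [[0,0,0.002],0,0.04]
    - [[0,0,0.002],0,0.04]

```text
time_s: 9.8
position: [0.5397, -0.1499, 0.0952]
tool_rot: [[-0.997, 0.083, -0.0], [0.083, 0.997, 0.0], [0.0, 0.0, -1.0]]
ft_force: [0.3, 0.2, -2.7]
grip_width: 0.0471
gripper_force: 28.0
```

Call:
drive_tool:
  series:
    - [[0,0,0.002],0,0.04]
    - [[0,0,0.004],0,0.04]
    - [[0,0,0.006],0,0.04]
    - [[0,0,0.006],0,0.04]

```text
time_s: 10.2
position: [0.5396, -0.1499, 0.0889]
tool_rot: [[-0.997, 0.083, -0.001], [0.083, 0.997, 0.0], [0.001, 0.0, -1.0]]
ft_force: [0.3, 1.0, -3.3]
grip_width: 0.0472
gripper_force: 28.0
```

Call:
drive_tool:
  series:
    - [[0,0,0.003],0,0.04]
    - [[0,0,0.006],0,0.04]
    - [[0,0,0.009],0,0.04]
    - [[0,0,0.009],0,0.04]

```text
time_s: 10.6
position: [0.5396, -0.1499, 0.0798]
tool_rot: [[-0.997, 0.083, -0.001], [0.083, 0.997, 0.0], [0.001, 0.0, -1.0]]
ft_force: [-0.4, 0.6, -3.2]
grip_width: 0.0468
gripper_force: 28.2
```

Call:
drive_tool:
  series:
    - [[0,0,0.003],0,0.04]
    - [[0,0,0.006],0,0.04]
    - [[0,0,0.009],0,0.04]
    - [[0,0,0.009],0,0.04]

```text
time_s: 11.0
position: [0.5397, -0.1498, 0.071]
tool_rot: [[-0.997, 0.083, -0.0], [0.083, 0.997, 0.0], [0.0, 0.0, -1.0]]
ft_force: [0.0, 1.4, -1.0]
grip_width: 0.0471
gripper_force: 28.7
```

Call:
drive_tool:
  series:
    - [[0,0,0.001],0,0.04]
    - [[0,0,0.002],0,0.04]
    - [[0,0,0.002],0,0.04]

```text
time_s: 11.3
position: [0.5398, -0.1498, 0.0694]
tool_rot: [[-0.997, 0.083, 0.0], [0.083, 0.997, 0.0], [-0.0, 0.0, -1.0]]
ft_force: [0.5, 2.8, -0.8]
grip_width: 0.0473
gripper_force: 29.0
```

Call:
drive_tool:
  series:
    - [[0,0,0],0,0.052]
    - [[0,0,0],0,0.057]
    - [[0,0,0],0,0.065]
    - [[0,0,0],0,0.08]
    - [[0,0,0],0,0.08]
    - [[0,0,0],0,0.08]
    - [[0,0,-0.03],0,0.08]
    - [[0,0,-0.06],0,0.08]
    - [[0,0,-0.06],0,0.08]
    - [[0,0,-0.06],0,0]

```text
time_s: 12.3
position: [0.5398, -0.1499, 0.1295]
tool_rot: [[-0.997, 0.083, 0.001], [0.083, 0.997, -0.0], [-0.001, -0.0, -1.0]]
ft_force: [-0.4, -0.0, -0.3]
grip_width: 0.0676
gripper_force: 0.0
```

Call:
drive_tool:
  series:
    - [[0,-0.007,0],0,0]
    - [[0,-0.007,0],0,0]
    - [[0,-0.007,0.01],0,0]
    - [[0,-0.007,0.015],0,0]
    - [[0,-0.007,0.018],0,0]
    - [[0,-0.007,0.018],0,0]

```text
time_s: 12.9
position: [0.5389, -0.1567, 0.1105]
tool_rot: [[-0.997, 0.083, -0.001], [0.083, 0.997, 0.001], [0.001, 0.001, -1.0]]
ft_force: [-0.3, -0.2, 0.3]
grip_width: 0.0001
gripper_force: 0.0
```

```bash
python3 - <<'E'
from h import *
d=grab('side','side4'); 
M=np.float32([[6,0,-270*6],[0,6,-230*6]]);im=cv2.warpAffine(d['img'],M,(660,600),flags=cv2.INTER_CUBIC)
cv2.imwrite('pics/side4c.png',cv2.convertScaleAbs(im[...,::-1],alpha=2.2))
print(env.observe()['position'],env.observe()['ft_force'],env.observe()['grip_width'])
E
```

```text
[ 0.53916157 -0.15678911  0.11100814] [-0.46911381  0.47039757  1.01910602] -0.00033857892251752106
```

View pics/side4c.png

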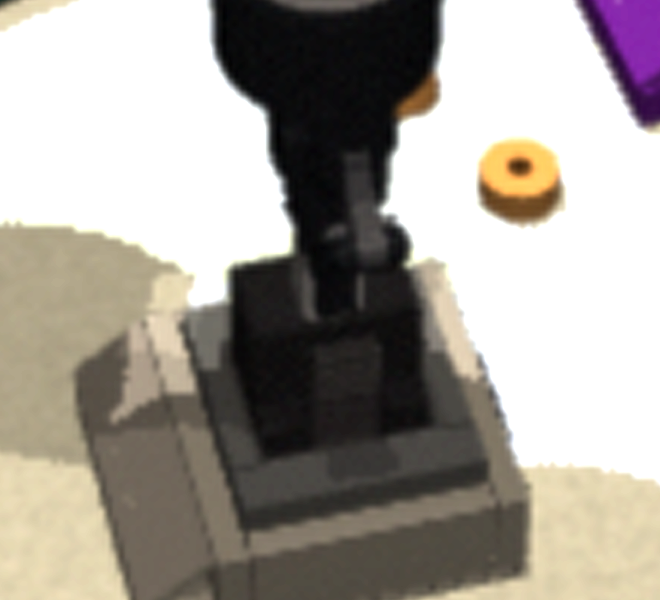

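Call:
drive_tool:
  series:
    - [[0,0,0.001],0,0]
    - [[0,0,0.002],0,0]
    - [[0,0,0.003],0,0]
    - [[0,0,0.003],0,0]

```text
time_s: 13.35
position: [0.5392, -0.1569, 0.1083]
tool_rot: [[-0.997, 0.083, -0.0], [0.083, 0.997, 0.0], [0.0, 0.0, -1.0]]
ft_force: [-1.1, 0.6, 0.3]
grip_width: 0.0001
gripper_force: 0.0
```

Call:
drive_tool:
  series:
    - [[0,0,0.001],0,0]
    - [[0,0,0.002],0,0]
    - [[0,0,0.002],0,0]

```text
time_s: 13.65
position: [0.5392, -0.1568, 0.1062]
tool_rot: [[-0.997, 0.083, -0.0], [0.083, 0.997, 0.0], [0.0, 0.0, -1.0]]
ft_force: [-0.1, 0.2, 0.3]
grip_width: 0.0001
gripper_force: 0.0
```

Call:
drive_tool:
  series:
    - [[0,0,0.0005],0,0]
    - [[0,0,0.001],0,0]
    - [[0,0,0.001],0,0]

```text
time_s: 13.95
position: [0.5392, -0.1569, 0.1053]
tool_rot: [[-0.997, 0.083, -0.0], [0.083, 0.997, 0.0], [0.0, 0.0, -1.0]]
ft_force: [-0.7, 0.6, -0.2]
grip_width: 0.0002
gripper_force: 0.0
```

Call:
drive_tool:
  series:
    - [[0,0,0.0005],0,0]
    - [[0,0,0.001],0,0]
    - [[0,0,0.001],0,0]

```text
time_s: 14.25
position: [0.5393, -0.1569, 0.1044]
tool_rot: [[-0.997, 0.083, 0.0], [0.083, 0.997, -0.0], [-0.0, 0.0, -1.0]]
ft_force: [0.1, 0.7, -0.0]
grip_width: 0.0001
gripper_force: 0.3
```

Call:
drive_tool:
  series:
    - [[0,0,0.0005],0,0]
    - [[0,0,0.001],0,0]
    - [[0,0,0.001],0,0]

```text
time_s: 14.55
position: [0.5393, -0.1569, 0.1034]
tool_rot: [[-0.997, 0.083, 0.0], [0.083, 0.997, -0.0], [-0.0, -0.0, -1.0]]
ft_force: [-0.1, 1.2, 3.0]
grip_width: 0.0002
gripper_force: 1.3
```

Call:
drive_tool:
  series:
    - [[0,0,0.0005],0,0]
    - [[0,0,0.001],0,0]
    - [[0,0,0.001],0,0]

```text
time_s: 14.85
position: [0.5392, -0.1569, 0.1023]
tool_rot: [[-0.997, 0.083, 0.0], [0.083, 0.997, -0.0], [-0.0, -0.0, -1.0]]
ft_force: [0.6, 0.7, 1.4]
grip_width: -0.0002
gripper_force: 1.1
```

Call:
drive_tool:
  series:
    - [[0,0,0.0005],0,0]
    - [[0,0,0.001],0,0]
    - [[0,0,0.001],0,0]

```text
time_s: 15.15
position: [0.5391, -0.1569, 0.101]
tool_rot: [[-0.997, 0.083, -0.001], [0.083, 0.997, 0.0], [0.001, 0.0, -1.0]]
ft_force: [0.4, 0.0, 0.5]
grip_width: -0.0
gripper_force: 0.3
```

Call:
drive_tool:
  series:
    - [[0,0,0.0005],0,0]
    - [[0,0,0.001],0,0]
    - [[0,0,0.001],0,0]

```text
time_s: 15.45
position: [0.5392, -0.1569, 0.1002]
tool_rot: [[-0.997, 0.083, -0.0], [0.083, 0.997, 0.0], [0.0, 0.0, -1.0]]
ft_force: [-0.7, -0.1, 0.7]
grip_width: 0.0003
gripper_force: 0.5
```

Call:
drive_tool:
  series:
    - [[0,0,0.0005],0,0]
    - [[0,0,0.001],0,0]
    - [[0,0,0.001],0,0]

```text
time_s: 15.75
position: [0.5393, -0.1572, 0.0997]
tool_rot: [[-0.997, 0.083, 0.0], [0.083, 0.997, -0.001], [-0.0, -0.001, -1.0]]
ft_force: [-0.9, -0.3, 4.9]
grip_width: 0.0001
gripper_force: 2.4
```

Call:
drive_tool:
  series:
    - [[0,0,0.0005],0,0]
    - [[0,0,0.001],0,0]
    - [[0,0,0.001],0,0]

```text
time_s: 16.05
position: [0.5396, -0.1576, 0.0994]
tool_rot: [[-0.997, 0.083, 0.002], [0.083, 0.997, -0.002], [-0.002, -0.002, -1.0]]
ft_force: [-1.4, -2.0, 9.3]
grip_width: 0.0002
gripper_force: 4.6
```

Call:
drive_tool:
  series:
    - [[0,0,0.0003],0,0]
    - [[0,0,0.0006],0,0]
    - [[0,0,0.0006],0,0]

```text
time_s: 16.35
position: [0.5396, -0.1577, 0.0993]
tool_rot: [[-0.997, 0.083, 0.002], [0.083, 0.997, -0.002], [-0.002, -0.002, -1.0]]
ft_force: [-3.3, -1.9, 13.8]
grip_width: -0.0001
gripper_force: 6.7
```

Call:
drive_tool:
  series:
    - [[0,0,0.0003],0,0]
    - [[0,0,0.0005],0,0]
    - [[0,0,0.0005],0,0]
    - [[0,0,0.0005],0,0]

```text
time_s: 16.75
position: [0.5397, -0.1577, 0.0993]
tool_rot: [[-0.997, 0.083, 0.003], [0.083, 0.997, -0.002], [-0.003, -0.002, -1.0]]
ft_force: [-4.9, -0.9, 17.1]
grip_width: 0.0003
gripper_force: 8.7
```

Call:
drive_tool:
  series:
    - [[0,0,-0.003],0,0]
    - [[0,0,-0.006],0,0]
    - [[0,0,-0.008],0,0]
    - [[0,0,-0.008],0,0]
    - [[0,0,-0.008],0,0]
    - [[0,0,-0.005],0,0]
    - [[0,0,-0.004],0,0]
    - [[0,0,-0.004],0,0]

```text
time_s: 17.55
position: [0.5391, -0.1568, 0.1009]
tool_rot: [[-0.997, 0.083, -0.0], [0.083, 0.997, 0.0], [0.001, 0.0, -1.0]]
ft_force: [-0.1, 0.7, 1.9]
grip_width: 0.0002
gripper_force: 0.4
```

Call:
drive_tool:
  series:
    - [[0,0,0.0005],0,0]
    - [[0,0,0.001],0,0]
    - [[0,0,0.001],0,0]

```text
time_s: 17.85
position: [0.5392, -0.1569, 0.1002]
tool_rot: [[-0.997, 0.083, -0.0], [0.083, 0.997, 0.0], [0.0, 0.0, -1.0]]
ft_force: [-0.1, 0.0, 1.5]
grip_width: 0.0002
gripper_force: 0.6
```

Call:
drive_tool:
  series:
    - [[0,0,-0.008],0,0]
    - [[0,0,-0.008],0,0]
    - [[0,0,-0.008],0,0]
    - [[0,0,-0.008],0,0]
    - [[0,0,-0.004],0,0]
    - [[0,0,-0.003],0,0]
    - [[0,0,-0.0025],0,0]
    - [[0,0,-0.0025],0,0]

```text
time_s: 18.65
position: [0.5392, -0.1569, 0.1026]
tool_rot: [[-0.997, 0.083, -0.0], [0.083, 0.997, 0.0], [0.0, 0.0, -1.0]]
ft_force: [1.2, -0.2, -0.0]
grip_width: 0.0002
gripper_force: 0.0
```

Call:
drive_tool:
  series:
    - [[0,0,0.0005],0,0]
    - [[0,0,0.0005],0,0]

```text
time_s: 18.85
position: [0.5392, -0.1569, 0.1022]
tool_rot: [[-0.997, 0.083, -0.0], [0.083, 0.997, 0.0], [0.0, 0.0, -1.0]]
ft_force: [0.1, -0.6, 0.7]
grip_width: -0.0001
gripper_force: 0.0
```

Call:
drive_tool:
  series:
    - [[0,0,0.0005],0,0]
    - [[0,0,0.0005],0,0]

```text
time_s: 19.05
position: [0.5392, -0.1569, 0.1017]
tool_rot: [[-0.997, 0.083, -0.0], [0.083, 0.997, 0.0], [0.0, 0.0, -1.0]]
ft_force: [-0.4, -0.1, -0.0]
grip_width: 0.0
gripper_force: 0.0
```

Call:
drive_tool:
  series:
    - [[0,0,0.0005],0,0]
    - [[0,0,0.0005],0,0]

```text
time_s: 19.25
position: [0.5392, -0.1569, 0.1012]
tool_rot: [[-0.997, 0.083, -0.0], [0.083, 0.997, 0.0], [0.0, 0.0, -1.0]]
ft_force: [0.1, 0.2, 0.1]
grip_width: 0.0001
gripper_force: 0.0
```

Call:
drive_tool:
  series:
    - [[0,0,0.0005],0,0]
    - [[0,0,0.0005],0,0]

```text
time_s: 19.45
position: [0.5392, -0.1569, 0.1008]
tool_rot: [[-0.997, 0.083, 0.0], [0.083, 0.997, -0.0], [-0.0, -0.0, -1.0]]
ft_force: [-0.1, -0.9, 0.1]
grip_width: -0.0002
gripper_force: 0.2
```

Call:
drive_tool:
  series:
    - [[0,0.0034,-0.03],0,0]
    - [[0,0.0034,-0.03],0,0.08]
    - [[0,0.0034,-0.03],0,0.08]
    - [[0,0.0034,-0.03],0,0.08]
    - [[0,0.0034,-0.03],0,0.08]
    - [[0,0.0034,-0.03],0,0.08]
    - [[0,0.0034,-0.03],0,0.08]
    - [[0,0.0034,-0.03],0,0.08]
    - [[0,0.0034,-0.03],0,0.08]
  newtons: 20

```text
time_s: 20.35
position: [0.5395, -0.1535, 0.1307]
tool_rot: [[-0.997, 0.083, -0.0], [0.083, 0.997, 0.0], [0.0, 0.0, -1.0]]
ft_force: [0.6, 0.5, -0.8]
grip_width: 0.08
gripper_force: 0.0
```

Call:
drive_tool:
  series:
    - [[0,0,0.03],0,0.08]
    - [[0,0,0.055],0,0.08]
    - [[0,0,0.066],0,0.08]
    - [[0,0,0.066],0,0.07]
    - [[0,0,0.066],0,0.065]
    - [[0,0,0.066],0,0.06]
    - [[0,0,0.066],0,0.06]
    - [[0,0,0.066],0,0.06]

```text
time_s: 21.15
position: [0.5397, -0.1536, 0.0654]
tool_rot: [[-0.997, 0.083, 0.001], [0.083, 0.997, -0.0], [-0.001, -0.0, -1.0]]
ft_force: [0.4, 0.8, 0.4]
grip_width: 0.0599
gripper_force: 0.2
```

Call:
drive_tool:
  series:
    - [[0,0,0],0,0.058]
    - [[0,0,0],0,0.058]
    - [[0,0,0],0,0.058]

```text
time_s: 21.45
position: [0.5395, -0.1535, 0.0648]
tool_rot: [[-0.997, 0.083, 0.0], [0.083, 0.997, -0.0], [-0.0, -0.0, -1.0]]
ft_force: [0.9, 0.0, -0.2]
grip_width: 0.0578
gripper_force: 0.3
```

Call:
drive_tool:
  series:
    - [[0,0,0],0,0.0565]
    - [[0,0,0],0,0.0565]
    - [[0,0,0],0,0.0565]

```text
time_s: 21.75
position: [0.5395, -0.1535, 0.0647]
tool_rot: [[-0.997, 0.083, -0.0], [0.083, 0.997, 0.0], [0.0, 0.0, -1.0]]
ft_force: [0.0, 0.4, 0.4]
grip_width: 0.0562
gripper_force: 0.4
```

Call:
drive_tool:
  series:
    - [[0,0,0],0,0.055]
    - [[0,0,0],0,0.055]
    - [[0,0,0],0,0.055]

```text
time_s: 22.05
position: [0.5395, -0.1534, 0.0647]
tool_rot: [[-0.997, 0.083, -0.0], [0.083, 0.997, 0.0], [0.0, 0.0, -1.0]]
ft_force: [-0.0, 1.1, 1.7]
grip_width: 0.0549
gripper_force: 4.1
```

Call:
drive_tool:
  series:
    - [[0,0,0],0,0.054]
    - [[0,0,0],0,0.054]
    - [[0,0,0],0,0.054]

```text
time_s: 22.35
position: [0.5395, -0.153, 0.0647]
tool_rot: [[-0.997, 0.083, -0.0], [0.083, 0.997, 0.001], [0.0, 0.001, -1.0]]
ft_force: [0.1, 6.4, 2.4]
grip_width: 0.0542
gripper_force: 6.0
```

Call:
drive_tool:
  series:
    - [[0,-0.0005,0],0,0.06]
    - [[0,-0.0005,0],0,0.08]
    - [[0,-0.0005,0],0,0.08]
    - [[0,-0.0005,0],0,0.08]
    - [[0,0,-0.03],0,0.08]
    - [[0,0,-0.07],0,0.08]
    - [[0,0,-0.12],0,0.08]
    - [[-0.0,0,-0.16],0,0.08]
    - [[0.1,0.05,-0.18],0,0.08]
    - [[0.2,0.1,-0.18],0,0.08]
    - [[0.2,0.2,-0.18],0,0.08]
    - [[0.2,0.2,-0.18],0,0.08]
    - [[0.2,0.2,-0.18],0,0.08]
    - [[0.2,0.2,-0.18],0,0.08]
    - [[0.2,0.2,-0.18],0,0.08]

```text
time_s: 23.85
position: [0.3542, 0.0651, 0.2452]
tool_rot: [[-0.997, 0.078, 0.001], [0.078, 0.997, 0.0], [-0.001, 0.0, -1.0]]
ft_force: [-0.5, -1.0, 0.6]
grip_width: 0.0798
gripper_force: 0.0
```

```bash
python3 - <<'E'
from h import *
d=grab('side','side5');t=grab('top','top5')
M=np.float32([[7,0,-275*7],[0,7,-240*7]]);im=cv2.warpAffine(d['img'],M,(630,590),flags=cv2.INTER_CUBIC)
cv2.imwrite('pics/side5c.png',cv2.convertScaleAbs(im[...,::-1],alpha=3))
P=cloud(t);q=P[230:290,355:405].reshape(-1,3);q=q[(q[:,2]>.085)&(q[:,2]<.12)];print(len(q),np.median(q,0))
q=P[244:266,372:384].reshape(-1,3);print(np.percentile(q[:,2],[10,30,50,70,90]))
E
```

```text
373 [ 0.53940548 -0.14364627  0.09889869]
[0.09279865 0.09703348 0.09891018 0.10110884 0.10414647]
```

View pics/side5c.png

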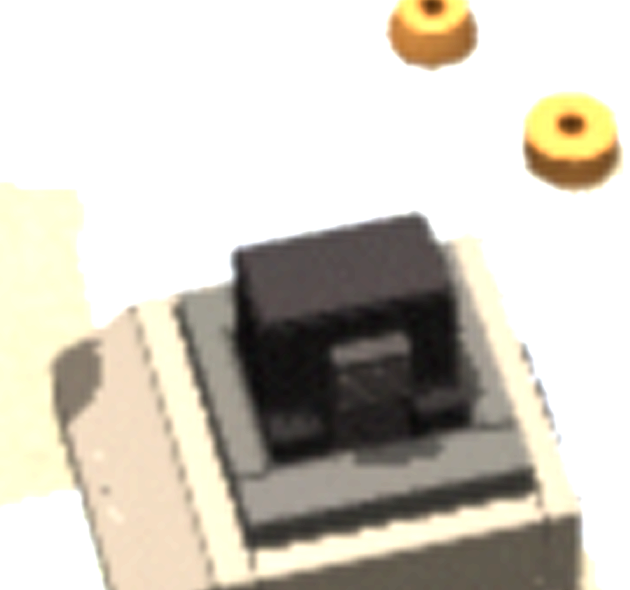

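The picture shows the pack sitting square in the grey charger, with its top at (345,260) in the crop. The tab is sprung out on the latch side at (370,385), and the cushions haven't moved.

```bash
python3 -c "
from rig import env
print(env.close_job())"
```

```text
the job is handed in; nothing more can be done
None
```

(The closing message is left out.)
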